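Load the coffee machine with a capsule from the lidded box

ROBOT

A 6-joint arm with a two-finger parallel gripper is mounted at the origin on the work surface. World frame = base frame: x ahead of the robot, y to its left, z up, the work surface at z = 0. Lengths are in mm, angles in rad, forces in N, time in s.
With the tool pointing down it reaches from about 300 to 1000 mm from the base axis. Payload 5.1 kg.
Tool frame: the origin (TCP) lies on the centre line of the jaws, within the pads' length; the fingertips stand 19 mm ahead of it and the grasp point (between the pads) is the TCP (robot.tip_extent is the distance from the TCP to the fingertips, in mm); z points along the fingers, y is the line along which they close (so a half turn about z gives the same grasp; the last joint's range is limited). The gripper opens to 95 mm and grips with 3 to 60 N. Pads are 20 mm wide; open, the fingers measure 119 mm over their backs; the gripper's body (75 mm by 180 mm) begins 59 mm behind the grasp point.
Start: joints at [1.066, 0.124, 1.65, -0, 1.367, -0.083], TCP at [266.131, 593.009, 233.656] pointing down, gripper open.
Joint ranges: [-2.61, 2.61], [-1.02, 2.33], [0.03, 2.71], [-1.35, 4.49], [0.32, 2.68], [-2.91, 2.91]. Speed limits (rad/s): [2.57, 2.57, 3.14, 3.14, 3.14, 3.14].

INTERFACE

Orientations are given as [roll, pitch, yaw] about the fixed x, y, z axes, in that order (R = Rz(yaw) Ry(pitch) Rx(roll)).
In Python, from bench import status, grab_frame, camera_model, workorder, robot gives the robot as it stands.
- The arm moves only by the shell command python3 -m inch 'ROWS' [OPENING]. ROWS is JSON, a list of rows, each a list of 2 entries, a list of its own where there are three numbers: the shift along the tool's x, y, z in cm, then the turn, a rotation vector about the tool's x, y, z in degrees. A call has 1 to 8 rows; each row is the pose to reach, as a shift and turn from the pose commanded when the call began, along the tool's axes at that moment; what a row does not reach only later rows make up. A row lasts 1/10 s, in which the tool goes at most 50 mm and 8.59 degrees, less where a joint would pass 70% of its speed; a pose out of reach is approached as far as the arm can. A call with a gripper value outside its range is refused whole. OPENING is the opening, from -1 (shut) to 1 (fully open), set as the call begins (- or left out, the last holds). The fingers move at their own pace and stop on an object; the grip force is fixed at half the most. Time passes only in rows, so rows that repeat a pose let the fingers close. It gives the time, the measured TCP pose, the force, the opening and the grip force at its end, in the units of the state.
- status.state(): the state, without advancing time (a new reading comes with each control period).
- grab_frame(name): name is "scene" or "top" or "wrist"; returns the picture (420x560x3 uint8, red, green, blue); there is no depth.
- camera_model(name): a dict with "vertical_fov" (degrees; the focal length in pixels is half the picture's height over the tangent of half this angle, whatever the lens; pixels are square), "cx", "cy" (the principal point, pixels), "dist" ([k1, k2, p1, p2, k3] as OpenCV has them; the pictures are not rectified), "R" (3x3) and "t" (3): a world point X has camera coordinates R X + t. Camera axes: x right, y down, z forward; pixel columns grow to the right and rows downward; lengths in mm; the calibration is good to about 2 mm. A picture is of the moment at which its call begins: read the wrist's pose just before it. camera_model takes no time and is no camera call; for the wrist camera it gives the pose at the moment of the call.
- workorder.hand_in(): hands the job in; it is judged then, once.
The state is a dict: "time": time; "joints": joint angles; "joint_vel": joint speeds; "effort": joint torques, N m; "tool_pos": TCP position; "eef_rot": TCP orientation; "force": force on the tool from outside, world axes, zero at the start; "torque": the same for the moment, N m; "finger_gap": finger opening in mm; "gripper_force": force on a finger pad.
Only numpy, scipy, OpenCV 4.12 (cv2) and the standard library are available. Lean on these libraries where they do the work, as an engineer would, in place of code of your own. Each camera call takes 0.05 s, during which the arm holds its last target. There are 200 camera calls.

TASK

Load the coffee machine for the next cup: open only the lid of the compartment that holds the coffee capsule (the tall domed one), stand the capsule upright in the round seat of the machine's capsule slide, and push the slide straight into its bay until it is fully home. Keep the other compartments shut and leave the two cups and the saucer where they are; the opened lid may stay open.

Things in the scene. Friction and masses are not known exactly. Their poses are not given: they have to be found in the camera images.
- capsule_box: Fixed wooden box, 132 (x) x 308 (y) x 54 mm high; origin under its centre, +x to its hinge side (away from the robot). Four compartments in a row, each 124 (x) x 72 (y) mm inside, centres at box y = +114, +38, -38, -114 mm (1 to 4), walls and floor 4 mm, each with its own clear lid. One holds the capsule, the others milk pots, sugar, biscuits; which is which changes.
- lid_1 (a joint): Clear acrylic lid of compartment 1 (box y = +114 mm), 132 x 74 x 5 mm, about 70 g, hinged along the box's far top edge: hinge line along the box's y at box x = +66 mm, z = 54.5 mm. Value: opening angle in rad, 0 shut, 1.9 leaning back wide open (stop). It swings freely: falls shut when let go below about 1.4 rad, falls open to the stop beyond about 1.57 rad.
- lid_1_knob (a point): Centre of the steel ball knob, 18 mm diameter, of lid 1: 20 mm above the lid's top face on an 8 mm stem; 110 mm from the hinge line towards the front, 25 mm above the lid's underside.
- lid_2 (a joint): Clear acrylic lid of compartment 2 (box y = +38 mm), 132 x 74 x 5 mm, about 70 g, hinged along the box's far top edge: hinge line along the box's y at box x = +66 mm, z = 54.5 mm. Value: opening angle in rad, 0 shut, 1.9 leaning back wide open (stop). It swings freely: falls shut when let go below about 1.4 rad, falls open to the stop beyond about 1.57 rad.
- lid_2_knob (a point): Centre of the steel ball knob, 18 mm diameter, of lid 2: 20 mm above the lid's top face on an 8 mm stem; 110 mm from the hinge line towards the front, 25 mm above the lid's underside.
- lid_3 (a joint): Clear acrylic lid of compartment 3 (box y = -38 mm), 132 x 74 x 5 mm, about 70 g, hinged along the box's far top edge: hinge line along the box's y at box x = +66 mm, z = 54.5 mm. Value: opening angle in rad, 0 shut, 1.9 leaning back wide open (stop). It swings freely: falls shut when let go below about 1.4 rad, falls open to the stop beyond about 1.57 rad.
- lid_3_knob (a point): Centre of the steel ball knob, 18 mm diameter, of lid 3: 20 mm above the lid's top face on an 8 mm stem; 110 mm from the hinge line towards the front, 25 mm above the lid's underside.
- lid_4 (a joint): Clear acrylic lid of compartment 4 (box y = -114 mm), 132 x 74 x 5 mm, about 70 g, hinged along the box's far top edge: hinge line along the box's y at box x = +66 mm, z = 54.5 mm. Value: opening angle in rad, 0 shut, 1.9 leaning back wide open (stop). It swings freely: falls shut when let go below about 1.4 rad, falls open to the stop beyond about 1.57 rad.
- lid_4_knob (a point): Centre of the steel ball knob, 18 mm diameter, of lid 4: 20 mm above the lid's top face on an 8 mm stem; 110 mm from the hinge line towards the front, 25 mm above the lid's underside.
- capsule_center (a point): The coffee capsule, loose, about 18 g, plain aluminium: flange 42 mm diameter x 4 mm at the bottom, above it a straight round body 34 mm diameter up to 34 mm, domed top at 40 mm. This point: on its axis, 20 mm above its underside; z = its upward axis. It stands near the middle of its compartment.
- milk_pot_center (a point): One of two small round milk portion pots (36 mm diameter, 21 mm high); this point half-way up. Stays shut in its compartment.
- sugar_center (a point): One of two paper-wrapped sugar lumps (20 x 34 x 14 mm); this point at its centre. Stays shut in its compartment.
- biscuit_center (a point): The lower of two stacked biscuits (58 x 34 x 9 mm each); this point at its centre. Stays shut in its compartment.
- coffee_machine: Fixed capsule coffee machine, 320 (x) x 124 (y) mm, hood 214 mm high, water tank at its rear to 257 mm; origin on the desk, +x from its front to its rear. At its front a flat loading deck, 124 mm wide, top at z = 150 mm, sticks out from x = -145 mm to the hood's front face at x = -50 mm; the bay opens in that face.
- bay_mouth (a point): Centre of the bay's lower edge in the hood's front face, at deck level; x points straight into the bay, z up. Bay: 66 mm wide, 52 mm high, 75 mm deep to a fixed back stop, floor level with the deck. On the deck two low rails (10 mm high) flare from the bay's sides to a gap of 110 mm at 87 mm in front of the mouth.
- slide_seat (a point): Centre of the floor of the round seat (48 mm diameter, 8 mm deep) in the capsule slide; x to its nose, z up. The slide: a loose steel plate, about 200 g, 96 (x) x 62 x 16 mm, on the deck before the bay, slightly askew; nose end 48 mm ahead of this point, front edge 48 mm behind, underside 8 mm below. Fully home, its nose meets the back stop and this point is 27 mm inside the bay mouth.
- slide_grip (a point): Centre of the slide's grip bar: black bar 45 mm long (x) x 18 mm wide x 14 mm high (2 to 16 mm above the slide's underside), sticking out from the slide's front edge; its centre 70.5 mm behind the seat's centre, its end face 93 mm behind it.
- cup: White coffee cup, 68 mm diameter, 62 mm high, on the drip grid under the machine's deck; origin at its underside. Bystander.
- cup_2: White coffee cup, 72 mm diameter, 62 mm high, on the desk; origin at its underside. Bystander.
- saucer: Terracotta saucer, 140 mm diameter, 16 mm high, on the desk; origin at its underside. Bystander.
Not all that is in view belongs to the job. Of the things like the part that bears slide_seat, leave any that is purple or red; of the rest the smaller one is meant.

How it is judged:
By the outcome, as a careful person would: the job done as asked, in the order asked, and still so for the second after the job is handed in, with the robot touching nothing.
It also fails if it takes over 67 s, if anything falls off the work surface, if the arm or the gripper's body presses on something with over 40 N, if the wrist force passes 120 N, or if a joint passes its speed limit or range.

## Working session

There is one attempt and no reset: what is moved stays moved. The work goes in short steps, Python scripts to look and compute and a shell command to move; the robot and the scene stay as the last step left them, time stands still between calls to the robot, and variables do not carry over. Pictures are saved under pics/ and viewed, at most 13 in all, crops included, and the job is handed in when it is done.

```bash
ls; mkdir -p pics
cat > h.py <<'E'
import numpy as np, cv2, json
from bench import status, grab_frame, camera_model, workorder, robot
def K(m,h=420):
    f=h/2/np.tan(np.radians(m["vertical_fov"])/2); return np.array([[f,0,m["cx"]],[0,f,m["cy"]],[0,0,1.]])
def ray(m,uv):
    p=cv2.undistortPoints(np.array(uv,float).reshape(-1,1,2),K(m),np.array(m["dist"],float)).reshape(-1,2)
    R=np.array(m["R"]);t=np.array(m["t"]); d=np.c_[p,np.ones(len(p))]@R
    return -R.T@t, d
def onz(m,uv,z):
    c,d=ray(m,uv); return c+d*((z-c[2])/d[:,2:3])
def proj(m,X):
    return cv2.projectPoints(np.array(X,float).reshape(-1,3),cv2.Rodrigues(np.array(m["R"],float))[0],np.array(m["t"],float),K(m),np.array(m["dist"],float))[0].reshape(-1,2)
def save(img,name): cv2.imwrite("pics/"+name,img[:,:,::-1])
E
python3 - <<'E'
from h import *
for n in ("scene","top"):
    im=grab_frame(n); np.save(n+".npy",im); m=camera_model(n); json.dump({k:np.array(v).tolist() for k,v in m.items()},open(n+".json","w"))
    save(cv2.resize(im,(800,600),interpolation=cv2.INTER_CUBIC),n+".png"); print(n,m)
print(status.state())
E
```

```text
pics
scene {'vertical_fov': 55.55521451953794, 'cx': 283.4588286849937, 'cy': 208.09900455531115, 'dist': array([-0.07358652,  0.        ,  0.        ,  0.        ,  0.        ]), 'R': array([[ 0.8170024 ,  0.57626711,  0.02057427],
       [ 0.35859391, -0.47980755, -0.8007466 ],
       [-0.45157224,  0.6615897 , -0.5986498 ]]), 't': array([-428.06129268,  -47.26044848, 1477.64167163])}
top {'vertical_fov': 57.695886832719495, 'cx': 280.25613380131654, 'cy': 207.483813965269, 'dist': array([-0.04527618,  0.        ,  0.        ,  0.        ,  0.        ]), 'R': array([[-9.42303809e-03, -9.99955468e-01, -5.18766375e-04],
       [-9.78686553e-01,  9.32903987e-03, -2.05147750e-01],
       [ 2.05143454e-01, -1.42540538e-03, -9.78730878e-01]]), 't': array([  69.69249203,  472.16622619, 1257.85871921])}
{'time': 0.1, 'joints': array([ 1.06637930e+00,  1.24427522e-01,  1.65152241e+00, -8.28094386e-06,
        1.36751323e+00, -8.25892908e-02]), 'joint_vel': array([ 0.00042514, -0.00246344, -0.00287749,  0.00022037,  0.0019677 ,
        0.00134152]), 'effort': array([ 2.89191375e-04, -4.18879724e+01, -3.61096537e+01,  7.76991039e-02,
        4.61779546e-02, -4.12172687e-05]), 'tool_pos': array([265.88692216, 592.53438696, 232.52682872]), 'eef_rot': array([-3.13972785e+00, -1.46229172e-04,  2.71976646e+00]), 'force': array([-0.24139565,  0.78490549,  0.40107449]), 'torque': array([ 0.01195787, -0.03696933,  0.0443677 ]), 'gripper_force': 0.0, 'finger_gap': 94.75837866574638}
```

View pics/scene.png

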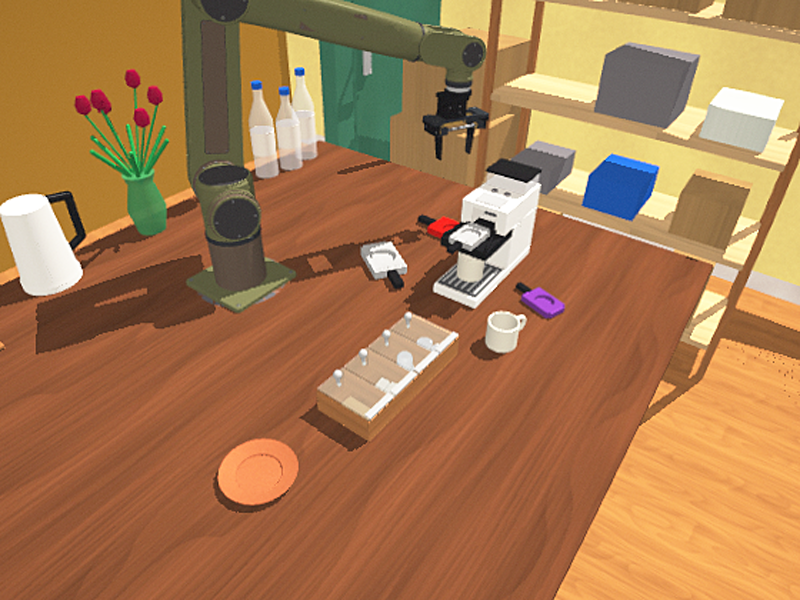

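View pics/top.png

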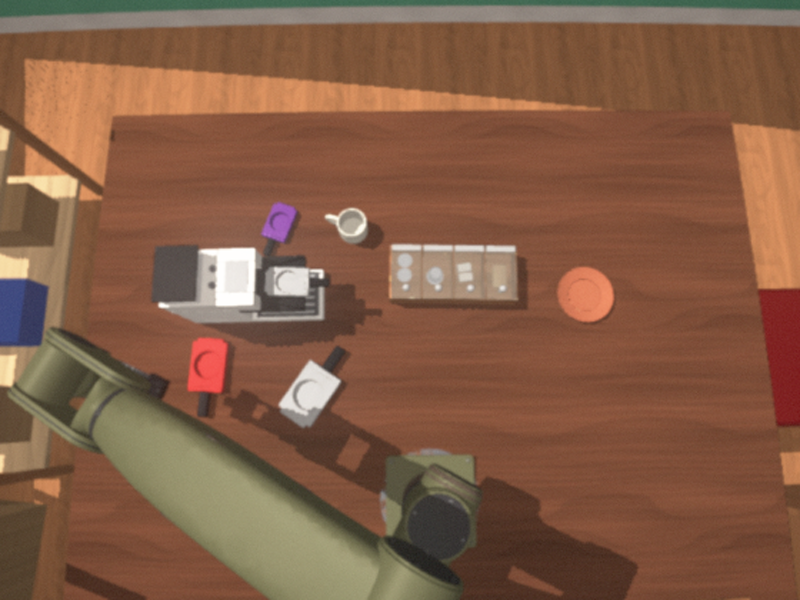

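The scene view shows the box (390,375), machine with a slide on its deck (470,235), cup_2 (503,330) and the saucer (258,470). Slide-like parts in the top view:
- purple (280,222), excluded by colour
- red (207,365), excluded by colour
- silver on the desk (310,393), larger
- silver on the deck (290,282), smaller, so this is the one meant

The tall domed capsule looks to be in the second compartment (434,275). I'll confirm both in an enlarged crop.

Run:
```python
from h import *
im=np.load("top.npy"); s=np.load("scene.npy")
a=cv2.resize(im[165:300,165:375],(800,514),interpolation=cv2.INTER_CUBIC)
b=cv2.resize(s[125:310,215:390],(568,600),interpolation=cv2.INTER_CUBIC)
save(a,"topc.png");save(b,"scenec.png")
```

```text
(no output)
```

View pics/topc.png

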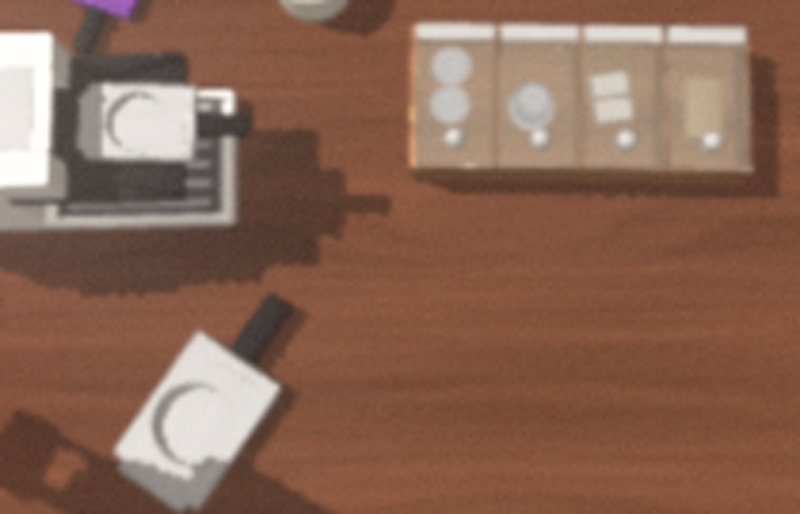

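View pics/scenec.png

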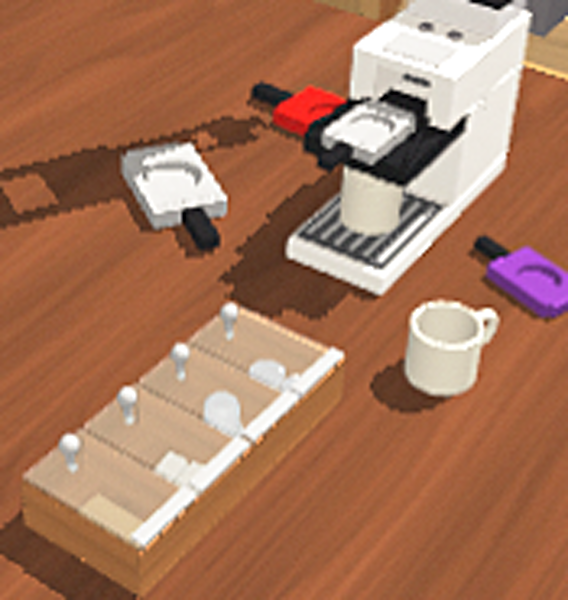

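Confirmed: in the top crop the tall domed capsule sits in compartment 2 (532,103) with its knob at (540,138). Milk pots, sugar and biscuits are in 1, 3 and 4. The deck slide is narrower than the desk silver one, about 75 px against 100 px, although it is nearer the camera. The deck slide is the one meant.

Run:
```python
from h import *
m=camera_model("top"); s=camera_model("scene")
T=lambda p:np.array(p)*0.2625+165
S=lambda p:np.array(p)*np.array([175/568,185/600])+[215,125]
np.set_printoptions(precision=1,suppress=True)
print("knobs",onz(m,T([[454,137],[540,138],[626,139],[712,140]]),79.5))
print("knobs scene",onz(s,S([[229,309],[180,350],[128,393],[70,439]]),84))
print("box front corners z54",onz(m,T([[410,168],[752,170]]),54))
print("hinge strip far",onz(m,T([[413,24],[747,26]]),57))
print("capsule top",onz(m,T([[532,101]]),42))
print("slide corners near grip (z166)",onz(m,T([[195,84],[197,160],[103,84],[103,160],[80,85],[80,160]]),166))
print("seat",onz(m,T([[140,121]]),166), "grip bar",onz(m,T([[200,124],[250,124]]),166))
print("deck edge",onz(m,T([[187,55],[186,198]]),150),"mouth",onz(m,T([[66,50],[66,200]]),150))
print("hood front top",onz(m,T([[52,33],[52,185]]),214))
print("big",[np.linalg.norm(np.diff(onz(m,T(q),16),axis=0)) for q in ([[200,332],[280,384]],[[115,452],[200,332]])])
c=camera_model("wrist");print(c,-np.array(c["R"]).T@c["t"])
```

```text
knobs [[ 488.7   51.9   79.5]
 [ 487.   -23.9   79.5]
 [ 485.4  -99.8   79.5]
 [ 483.8 -175.8   79.5]]
knobs scene [[ 493.6   51.4   84. ]
 [ 492.1  -25.1   84. ]
 [ 490.3  -99.5   84. ]
 [ 486.9 -173.9   84. ]]
box front corners z54 [[ 466.4   91.3   54. ]
 [ 461.6 -215.4   54. ]]
hinge strip far [[ 599.9   87.8   57. ]
 [ 595.3 -217.5   57. ]]
capsule top [[530.2 -20.2  42. ]]
slide corners near grip (z166) [[516.1 266.9 166. ]
 [451.7 263.6 166. ]
 [516.9 343.4 166. ]
 [452.4 340.9 166. ]
 [516.2 362.5 166. ]
 [452.6 359.8 166. ]]
seat [[485.  311.5 166. ]] grip bar [[482.  261.9 166. ]
 [481.6 220.6 166. ]]
deck edge [[545.7 277.  150. ]
 [423.1 274.6 150. ]] mouth [[551.2 379.8 150. ]
 [422.3 374.1 150. ]]
hood front top [[546.7 374.7 214. ]
 [422.6 369.  214. ]]
big [np.float64(86.75443587662633), np.float64(129.0539021732333)]
{'vertical_fov': 70.99894357418508, 'cx': 280.7454695760306, 'cy': 209.94533199094417, 'dist': array([-0.1,  0. ,  0. ,  0. ,  0. ]), 'R': array([[ 0.4,  0.9, -0. ],
       [ 0.9, -0.4,  0.3],
       [ 0.2, -0.1, -1. ]]), 't': array([-649.6,  -28.7,  389.2])} [201.4 622.5 382.4]
```

```bash
cat >> h.py <<'E'
from scipy.spatial.transform import Rotation as Ro
np.set_printoptions(precision=2,suppress=True)
def go(p,yaw):
    "shift (cm) and turn (deg) in tool axes to point p, tool down, yaw (deg)"
    s=status.state(); R=Ro.from_euler("xyz",s["eef_rot"]); G=Ro.from_euler("xyz",[180,0,yaw],degrees=True)
    print("shift cm",R.inv().apply(np.array(p)-s["tool_pos"])/10,"turn",(R.inv()*G).as_rotvec(degrees=True),"| pos",s["tool_pos"],"rpy",np.degrees(s["eef_rot"]),"F",s["force"],"gap",s["finger_gap"],"t",s["time"])
E
python3 -c "
from h import *
go([470,-23,290],178.8)"
```

```text
shift cm [-43.82 -47.81  -5.66] turn [ -0.1   -0.03 -22.97] | pos [265.89 592.53 232.53] rpy [-179.89   -0.01  155.83] F [-0.24  0.78  0.4 ] gap 94.75837866574638 t 0.1
```

```bash
python3 -m inch '[[[0,0,-6],[0,0,0]],[[-4,-4,-10],[0,0,-6]],[[-43.8,-47.8,-10],[0,0,-23]],[[-43.8,-47.8,-10],[0,0,-23]],[[-43.8,-47.8,-10],[0,0,-23]],[[-43.8,-47.8,-10],[0,0,-23]],[[-43.8,-47.8,-10],[0,0,-23]],[[-43.8,-47.8,-10],[0,0,-23]]]'; python3 -c "
from h import *
go([470,-23,260],178.8)"
```

```text
time: 0.9
tool_pos: [372.9, 271.2, 324.7]
eef_rot: [-3.141, -0.0, 3.122]
force: [0.3, 0.8, -0.3]
finger_gap: 94.8
gripper_force: 0.0
shift cm [-10.29 -29.22   6.47] turn [-0.01 -0.    0.07] | pos [372.91 271.15 324.66] rpy [-179.99   -0.    178.87] F [ 0.3   0.76 -0.31] gap 94.81585702273483 t 0.9
```

```bash
python3 -m inch '[[[-10.3,-29.2,6.5],[0,0,0]],[[-10.3,-29.2,6.5],[0,0,0]],[[-10.3,-29.2,6.5],[0,0,0]],[[-10.3,-29.2,6.5],[0,0,0]],[[-10.3,-29.2,6.5],[0,0,0]],[[-10.3,-29.2,6.5],[0,0,0]],[[-10.3,-29.2,6.5],[0,0,0]],[[-10.3,-29.2,6.5],[0,0,0]]]' 0.3; python3 -c "
from h import *
go([488,-23,120],178.8)
m=camera_model('wrist');im=grab_frame('wrist');np.save('w1.npy',im)
json.dump({k:np.array(v).tolist() for k,v in m.items()},open('w1.json','w'))
for P in ([488,-23,79.5],[530,-20,44]):
  q=proj(m,P)[0];print(q);cv2.circle(im,tuple(int(round(a)) for a in q),3,(255,0,0),1)
save(cv2.resize(im,(800,600)),'w1.png')"
```

```text
time: 1.7
tool_pos: [469.7, -22.9, 258.6]
eef_rot: [3.141, -0.003, 3.117]
force: [0.2, 0.1, -0.5]
finger_gap: 61.6
gripper_force: 0.0
shift cm [-1.87  0.03 13.85] turn [ 0.01 -0.16 -0.21] | pos [469.71 -22.93 258.55] rpy [179.99  -0.16 178.59] F [ 0.19  0.07 -0.48] gap 61.60827333667891 t 1.7
[280.61 212.76]
[283.69 236.59]
```

View pics/w1.png

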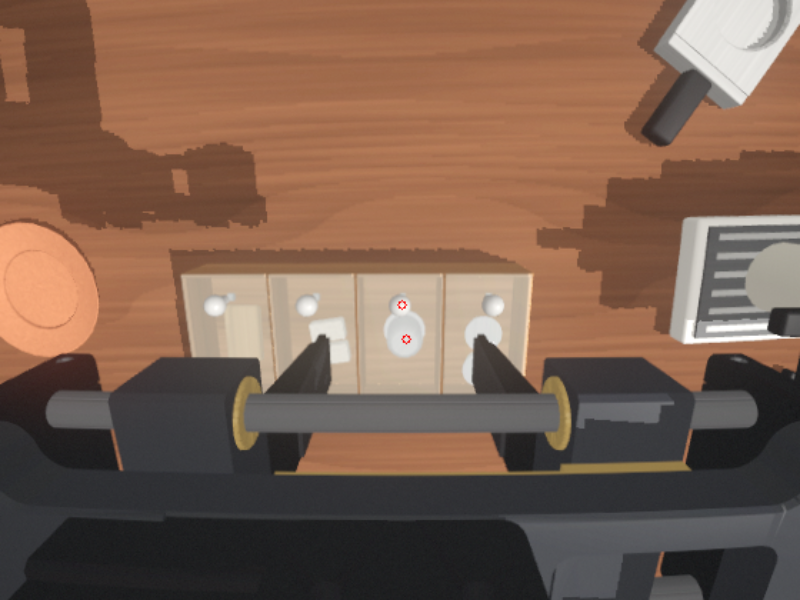

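The wrist view shows the knob of lid 2 at (400,302), against (401,305) predicted. The capsule dome at (403,333) is under it, about 5 mm nearer than first measured. I'm descending on the knob.

```bash
python3 -m inch '[[[-1.9,0,8],[0,0,0]],[[-1.9,0,8],[0,0,0]],[[-1.9,0,14],[0,0,0]],[[-1.9,0,17.3],[0,0,0]],[[-1.9,0,17.3],[0,0,0]],[[-1.9,0,17.3],[0,0,0]],[[-1.9,0,17.3],[0,0,0]]]'; python3 -m inch '[[[0,0,0],[0,0,0]],[[0,0,0],[0,0,0]],[[0,0,0],[0,0,0]],[[0,0,0],[0,0,0]],[[0,0,0],[0,0,0]],[[0,0,0],[0,0,0]]]' -0.8
python3 -c "
from h import *
s=status.state();print(s['force'],s['finger_gap'],s['gripper_force'])
# arc: hinge x=598 relative to knob
for th in np.arange(0.15,1.85,0.15).tolist()+[1.85]:
  c,n=np.cos(th),np.sin(th); print(round(th,2),'dx,dz mm',np.array([-110*c+25*n+110,110*n+25*c-25]).round(1))"
```

```text
time: 2.45
tool_pos: [490.6, -20.9, 89.8]
eef_rot: [-3.141, 0.004, 3.122]
force: [-0.5, 0.0, 0.5]
finger_gap: 61.8
gripper_force: 0.0
time: 3.05
tool_pos: [489.0, -23.3, 87.1]
eef_rot: [-3.136, -0.0, 3.123]
force: [-1.9, -16.2, -0.5]
finger_gap: 19.2
gripper_force: 7.9
[ -1.86 -16.16  -0.5 ] 19.244228029168983 7.868563234806061
0.15 dx,dz mm [ 5.  16.2]
0.3 dx,dz mm [12.3 31.4]
0.45 dx,dz mm [21.8 45.4]
0.6 dx,dz mm [33.3 57.7]
0.75 dx,dz mm [46.6 68.3]
0.9 dx,dz mm [61.2 76.7]
1.05 dx,dz mm [77.  82.9]
1.2 dx,dz mm [93.4 86.6]
1.35 dx,dz mm [110.3  87.8]
1.5 dx,dz mm [127.2  86.5]
1.65 dx,dz mm [143.6  82.7]
1.8 dx,dz mm [159.3  76.4]
1.85 dx,dz mm [164.3  73.9]
```

```bash
python3 -m inch '[[[0,0,0],[0,0,0]],[[0,0,0],[0,0,0]],[[0,0,0],[0,0,0]]]'
```

```text
time: 3.35
tool_pos: [489.0, -24.5, 87.1]
eef_rot: [-3.134, -0.0, 3.122]
force: [-1.2, -12.1, -0.8]
finger_gap: 15.7
gripper_force: 30.0
```

```bash
python3 -m inch '[[[0,-0.2,0],[0,0,0]],[[-0.2,-0.2,-0.8],[0,0,0]],[[-0.5,-0.2,-1.6],[0,0,0]],[[-0.85,-0.2,-2.4],[0,0,0]],[[-1.25,-0.2,-3.15],[0,0,0]],[[-2.2,-0.2,-4.55],[0,0,0]],[[-3.35,-0.2,-5.75],[0,0,0]],[[-3.35,-0.2,-5.75],[0,0,0]]]'
```

```text
time: 4.15
tool_pos: [524.4, -25.6, 146.6]
eef_rot: [-3.138, 0.003, 3.121]
force: [0.1, -7.1, -1.1]
finger_gap: 16.3
gripper_force: 30.0
```

```bash
python3 -m inch '[[[-1.35,-0.1,-1.05],[0,0,0]],[[-2.8,-0.1,-1.9],[0,0,0]],[[-4.4,-0.1,-2.5],[0,0,0]],[[-6,-0.1,-2.9],[0,0,0]],[[-7.7,-0.1,-3.0],[0,0,0]],[[-9.4,-0.1,-2.9],[0,0,0]],[[-11,-0.1,-2.5],[0,0,0]],[[-12.4,-0.1,-1.95],[0,0,0]]]'; python3 -m inch '[[[0,0,0],[0,0,0]],[[0,0,0],[0,0,0]]]'
```

```text
time: 4.95
tool_pos: [648.0, -28.6, 165.3]
eef_rot: [-3.14, 0.002, 3.121]
force: [0.6, -3.0, 3.0]
finger_gap: 16.0
gripper_force: 30.0
time: 5.15
tool_pos: [647.6, -28.6, 165.4]
eef_rot: [-3.14, 0.003, 3.121]
force: [1.3, -4.5, 4.7]
finger_gap: 16.2
gripper_force: 30.0
```

```bash
python3 -m inch '[[[0,0,0],[0,0,0]],[[0,0,0],[0,0,0]],[[0,0,0],[0,0,0]],[[0,0,0],[0,0,0]],[[0,0,-4],[0,0,0]],[[0,0,-9],[0,0,0]],[[0,0,-12],[0,0,0]],[[5,0.2,-12],[0,0,0]]]' 1; python3 -m inch '[[[5,0.3,0],[0,0,0]],[[10,0.3,0],[0,0,0]],[[12.5,0.3,2],[0,0,0]],[[12.5,0.3,2],[0,0,0]],[[12.5,0.3,2],[0,0,0]],[[12.5,0.3,2],[0,0,0]]]' -0.05;  python3 -c "
from h import *
m=camera_model('wrist');im=grab_frame('wrist');np.save('w2.npy',im)
json.dump({k:np.array(v).tolist() for k,v in m.items()},open('w2.json','w'))
for z in (4,44,8): print(proj(m,[525,-22,z])[0]*800/560)
go([525,-22,100],178.8)
save(cv2.resize(im,(800,600)),'w2.png')"
```

```text
time: 5.95
tool_pos: [601.3, -24.9, 289.5]
eef_rot: [-3.141, 0.01, 3.121]
force: [-0.5, 0.0, 1.0]
finger_gap: 75.0
gripper_force: 0.0
time: 6.55
tool_pos: [472.8, -19.0, 265.0]
eef_rot: [3.142, 0.001, 3.121]
force: [-0.6, 0.0, -0.3]
finger_gap: 45.6
gripper_force: 0.0
[398.67 314.03]
[398.42 326.43]
[398.65 315.17]
shift cm [-5.18 -0.19 16.52] turn [-0.    0.08  0.04] | pos [472.99 -19.05 265.09] rpy [-180.      0.08  178.84] F [ 1.65 -0.03 -1.12] gap 45.55896585321829 t 6.6
```

View pics/w2.png

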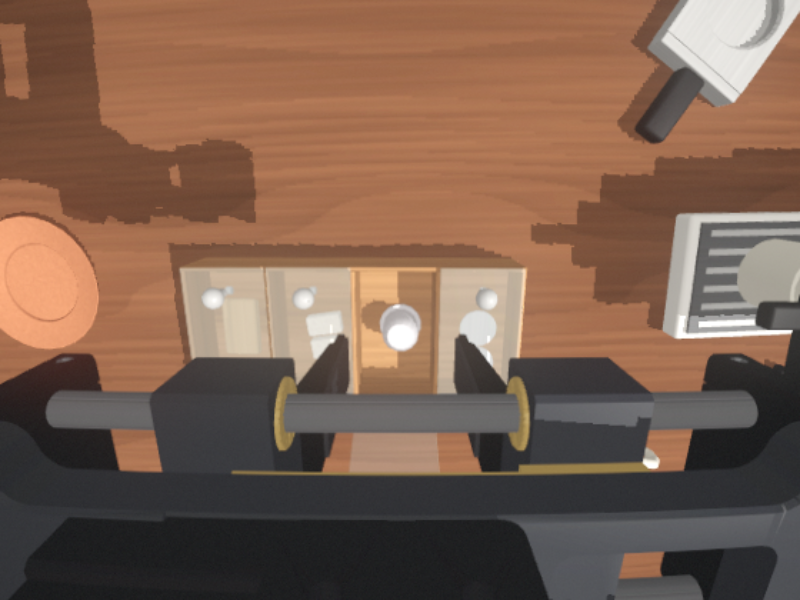

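Lid 2 stands open and the others are shut. The capsule flange spans columns 381–420 with its centre near (400,325), and the dome is at (401,331). It stands about 4 mm off the compartment's middle (walls 356 and 436), so I'll measure the centre and the fingertip thickness before going in.

Run:
```python
from h import *
im=np.load("w2.npy"); m=json.load(open("w2.json"))
hsv=cv2.cvtColor(im,cv2.COLOR_RGB2HSV)
mask=((hsv[...,1]<70)&(hsv[...,2]>100)).astype(np.uint8); mask[:, :250]=0; mask[:,303:]=0; mask[:205]=0; mask[260:]=0
n,l,st,ce=cv2.connectedComponentsWithStats(mask); i=1+st[1:,4].argmax(); print(st[i],ce[i])
x,y,w,h,_=st[i]
ys=np.where(l==i); 
# widest rows in upper part = flange
for r in range(y,y+h,3):
    c=ys[1][ys[0]==r]; print(r,c.min(),c.max()+1,end=" | ")
print()
s=status.state(); R=Ro.from_euler("xyz",s["eef_rot"])
for yy in (22.8,28,34.8): print(yy,[ (proj(m,s["tool_pos"]+R.apply([xx,sg*yy,19]))[0]*800/560).round() for sg in (-1,1) for xx in (-10,10)])
# inner edges of the open compartment at z 54
print("walls z54",onz(m,np.array([[356,300],[436,300]])*.7,54))
for f in ((525,-20),(530,-20),(535,-20)): print(f,proj(m,[[f[0],f[1]-21,8],[f[0],f[1]+21,8],[f[0]-21,f[1],8],[f[0]+17,f[1],38],[f[0],f[1]-17,38],[f[0],f[1]+17,38]]).round(1).tolist())
```

```text
[266 213  29  33 763] [279.89 228.54]
213 276 285 | 216 270 290 | 219 268 293 | 222 266 294 | 225 266 295 | 228 266 295 | 231 266 294 | 234 268 293 | 237 269 293 | 240 270 291 | 243 273 288 | 
22.8 [array([348., 381.]), array([346., 338.]), array([452., 381.]), array([453., 338.])]
28 [array([336., 381.]), array([334., 338.]), array([464., 381.]), array([465., 338.])]
34.8 [array([320., 381.]), array([318., 338.]), array([479., 381.]), array([481., 338.])]
walls z54 [[496.26 -59.    54.  ]
 [497.68  12.01  54.  ]]
(525, -20) [[265.9, 220.9], [295.0, 220.3], [280.1, 206.5], [280.7, 239.0], [267.8, 227.3], [293.1, 226.8]]
(530, -20) [[266.0, 224.2], [295.0, 223.6], [280.2, 209.9], [280.7, 242.4], [267.9, 230.8], [293.1, 230.3]]
(535, -20) [[266.1, 227.5], [295.0, 226.9], [280.3, 213.2], [280.8, 245.8], [268.0, 234.3], [293.1, 233.9]]
```

```bash
python3 -m inch '[[[-4,-0.15,5],[0,0,0]],[[-6.15,-0.15,10],[0,0,0]],[[-6.15,-0.15,15],[0,0,0]],[[-6.15,-0.15,18.5],[0,0,0]],[[-6.15,-0.15,18.5],[0,0,0]],[[-6.15,-0.15,18.5],[0,0,0]],[[-6.15,-0.15,18.5],[0,0,0]],[[-6.15,-0.15,18.5],[0,0,0]]]' -0.16; python3 -c "
from h import *
go([534.5,-21.7,42],178.8)"
```

```text
time: 7.4
tool_pos: [535.7, -22.1, 82.9]
eef_rot: [-3.141, 0.006, 3.121]
force: [0.2, -0.3, -0.3]
finger_gap: 39.9
gripper_force: 0.0
shift cm [0.15 0.04 4.09] turn [-0.04  0.37  0.04] | pos [535.73 -22.07  82.88] rpy [-179.96    0.37  178.84] F [ 0.15 -0.32 -0.32] gap 39.906758833547386 t 7.4
```

```bash
python3 -m inch '[[[0,0,0.8],[0,0,0]],[[0,0,1.6],[0,0,0]],[[0,0,2],[0,0,0]],[[0,0,2],[0,0,0]]]'; python3 -m inch '[[[0,0,0.7],[0,0,0]],[[0,0,1.4],[0,0,0]],[[0,0,1.8],[0,0,0]],[[0,0,1.8],[0,0,0]]]'
```

```text
time: 7.8
tool_pos: [532.2, -21.6, 57.9]
eef_rot: [3.141, -0.002, 3.121]
force: [0.2, -0.6, -0.2]
finger_gap: 40.0
gripper_force: 0.0
time: 8.2
tool_pos: [532.3, -21.6, 39.9]
eef_rot: [3.141, -0.002, 3.121]
force: [0.6, -0.1, 0.1]
finger_gap: 40.1
gripper_force: 0.0
```

```bash
python3 -m inch '[[[-0.2,0,0],[0,0,0]],[[-0.2,0,0],[0,0,0]],[[-0.2,0,0],[0,0,0]]]'; python3 -m inch '[[[0,0,0],[0,0,0]],[[0,0,0],[0,0,0]],[[0,0,0],[0,0,0]],[[0,0,0],[0,0,0]]]' -0.6;  python3 -m inch '[[[0,0,-1],[0,0,0]],[[0,0,-3],[0,0,0]],[[0,0,-6],[0,0,0]],[[0,0,-10],[0,0,0]],[[0,0,-15],[0,0,0]],[[0,0,-20],[0,0,0]],[[0,0,-23],[0,0,0]],[[0,0,-23],[0,0,0]]]'
```

```text
time: 8.5
tool_pos: [535.5, -21.9, 41.4]
eef_rot: [-3.141, 0.001, 3.121]
force: [-0.7, -0.4, -0.6]
finger_gap: 39.6
gripper_force: 0.0
time: 8.9
tool_pos: [535.2, -21.8, 41.3]
eef_rot: [3.142, 0.0, 3.121]
force: [-0.4, 0.1, 1.3]
finger_gap: 33.2
gripper_force: 30.0
time: 9.7
tool_pos: [537.6, -22.1, 278.7]
eef_rot: [-3.14, 0.012, 3.121]
force: [0.3, 0.1, 0.5]
finger_gap: 33.2
gripper_force: 30.0
```

```bash
python3 -m inch '[[[0,5,-2],[0,0,0]],[[0,10,-4],[0,0,0]],[[0,15,-6],[0,0,0]],[[0,20,-6],[0,0,0]],[[0,25,-6],[0,0,0]],[[0,29,-6],[0,0,0]],[[0,31,-6],[0,0,0]],[[0,31,-6],[0,0,0]]]'; python3 -m inch '[[[0,0,0],[0,0,0]],[[0,0,0],[0,0,0]],[[0,0,0],[0,0,0]],[[0,0,0],[0,0,0]]]'
python3 -c "
from h import *
m=camera_model('wrist');im=grab_frame('wrist');np.save('w3.npy',im)
json.dump({k:np.array(v).tolist() for k,v in m.items()},open('w3.json','w'))
c=cv2.resize(im[100:340,130:450],(800,600),interpolation=cv2.INTER_CUBIC)
s=status.state();print(s['tool_pos'],s['eef_rot'])
save(c,'w3.png')"
```

```text
time: 10.5
tool_pos: [540.3, 290.6, 329.1]
eef_rot: [-3.141, -0.003, 3.125]
force: [-0.4, 0.0, -0.9]
finger_gap: 32.6
gripper_force: 30.0
time: 10.9
tool_pos: [541.6, 287.1, 331.2]
eef_rot: [3.142, 0.0, 3.12]
force: [0.2, 0.6, -0.9]
finger_gap: 32.8
gripper_force: 30.0
[541.59 287.2  331.3 ] [3.14 0.   3.12]
```

View pics/w3.png

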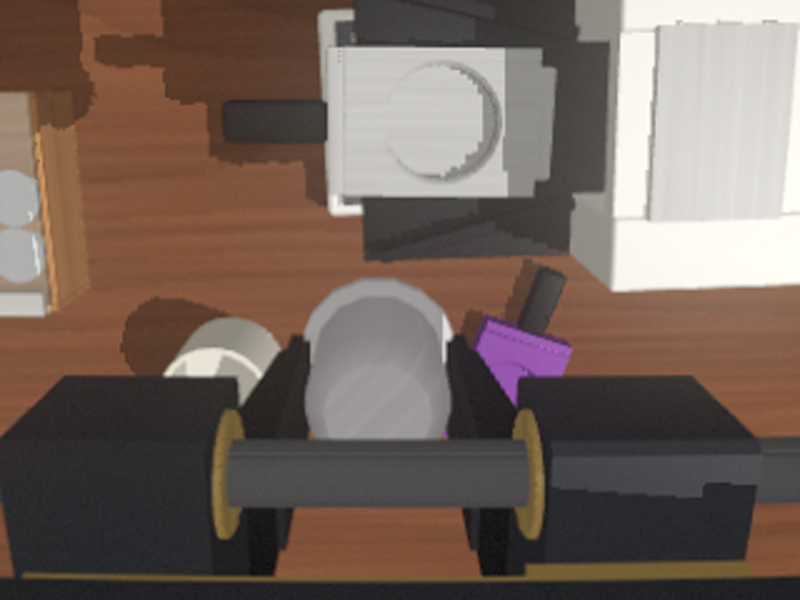

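The capsule is held upright (flange columns 304–453, top row 279). The slide on the deck has its seat rim at about (441,122), its grip bar from 223 to 326 at row 121 and its nose at 553.

Run:
```python
from h import *
m=json.load(open("w3.json")); P=lambda p:np.array(p,float)*.4+[130,100]
seat=onz(m,P([[384,122],[500,122],[442,61],[442,183]]),166); print("seat rim",seat, seat.mean(0))
bar=onz(m,P([[223,121],[326,121]]),166); print("bar",bar)
e=onz(m,P([[345,47],[500,48],[345,197],[500,197],[328,122],[553,122]]),166); print("edges",e)
for a,b in ((0,1),(2,3)): d=e[b]-e[a]; print("yaw",np.degrees(np.arctan2(d[1],d[0])))
print("deck far edge", onz(m,P([[365,261],[565,257]]),150),"hood top edge", onz(m,P([[620,30],[612,218]]),214))
print("rails far",onz(m,P([[365,258],[572,200]]),160),"rails near",onz(m,P([[430,0],[560,40]]),160))
t=np.array([541.6,287.2]); 
for b in (294,): 
  for f in ((541.6,287.2),(538,287.2),(545,287.2)):
    print(f,[((q-[130,100])/.4).round() for q in proj(m,[[f[0],f[1]-21,b+4],[f[0],f[1]+21,b+4],[f[0]-21,f[1],b+4]])])
# top cam re-check
mt=camera_model("top"); im=grab_frame("top"); save(cv2.resize(im[165:255,150:270],(800,600),interpolation=cv2.INTER_CUBIC),"top2.png")
```

```text
seat rim [[487.08 291.74 166.  ]
 [488.04 340.6  166.  ]
 [462.72 316.19 166.  ]
 [513.35 316.12 166.  ]] [487.8  316.16 166.  ]
bar [[485.03 223.9  166.  ]
 [486.11 267.35 166.  ]]
edges [[456.29 276.29 166.  ]
 [457.95 340.12 166.  ]
 [518.5  274.31 166.  ]
 [519.91 341.17 166.  ]
 [486.55 268.18 166.  ]
 [488.43 363.04 166.  ]]
yaw 88.51420154508737
yaw 88.79564756882469
deck far edge [[550.93 281.85 150.  ]
 [551.02 374.62 150.  ]] hood top edge [[454.39 374.34 214.  ]
 [521.03 375.   214.  ]]
rails far [[547.13 282.1  160.  ]
 [522.79 374.07 160.  ]] rails near [[437.96 311.8  160.  ]
 [454.83 366.32 160.  ]]
(541.6, 287.2) [array([296., 359.]), array([455., 356.]), array([374., 282.])]
(538, 287.2) [array([296., 347.]), array([455., 343.]), array([373., 268.])]
(545, 287.2) [array([297., 371.]), array([455., 368.]), array([374., 294.])]
```

```bash
python3 -m inch '[[[3,1.5,2],[0,0,0]],[[5.4,2.7,5],[0,0,0]],[[5.4,2.7,8],[0,0,0]],[[5.4,2.7,10.3],[0,0,0]],[[5.4,2.7,11.3],[0,0,0]],[[5.4,2.7,11.3],[0,0,0]],[[5.4,2.7,11.3],[0,0,0]],[[5.4,2.7,11.3],[0,0,0]]]'; python3 -m inch '[[[0,0,0],[0,0,0]],[[0,0,0],[0,0,0]],[[0,0,0],[0,0,0]]]'
python3 -c "
from h import *
m=camera_model('wrist');im=grab_frame('wrist');np.save('w4.npy',im)
json.dump({k:np.array(v).tolist() for k,v in m.items()},open('w4.json','w'))
c=cv2.resize(im[120:360,130:450],(800,600),interpolation=cv2.INTER_CUBIC)
go([488.2,315.2,197],178.8)
save(c,'w4.png')"
```

```text
time: 11.8
tool_pos: [489.0, 316.6, 220.1]
eef_rot: [3.14, 0.003, 3.121]
force: [-0.0, 1.7, 0.3]
finger_gap: 33.1
gripper_force: 30.0
time: 12.1
tool_pos: [488.2, 316.3, 218.6]
eef_rot: [3.141, 0.001, 3.121]
force: [0.1, 0.2, -0.1]
finger_gap: 32.9
gripper_force: 30.0
shift cm [-0.01 -0.11  2.14] turn [0.01 0.02 0.03] | pos [488.07 316.33 218.4 ] rpy [179.99   0.02 178.83] F [-0.3   0.   -0.57] gap 32.86627994298158 t 12.15
```

View pics/w4.png

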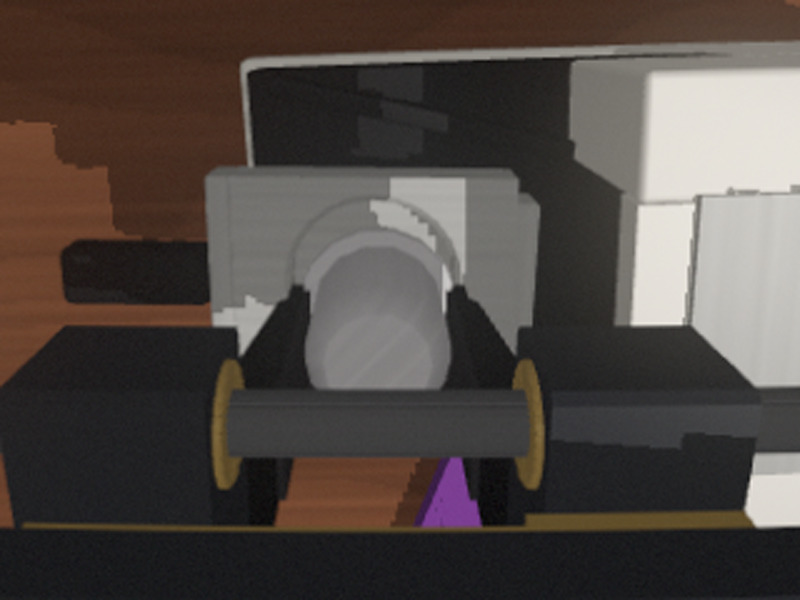

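The seat rim shows its top at (377,197), left at 295 and right at 461. The flange top is at (378,230), so they are well centred laterally. Now a check of the numbers.

Run:
```python
from h import *
m=json.load(open("w4.json")); P=lambda p:np.array(p,float)*.4+[130,120]
s=np.array([488.07,316.33])
print("rim top -> +24 in x",onz(m,P([[377,197]]),166)+[24,0,0])
for f in ((486,315),(488,316),(490,317)):
  print(f,[((q-[130,120])/.4).round().tolist() for q in proj(m,[[f[0]-24,f[1],166],[f[0]-8,f[1]-22.6,166],[f[0]-8,f[1]+22.6,166]])])
print("flange top -> +21", onz(m,P([[378,230]]),218.4-33.3)+[21,0,0])
print("corners slide near side",onz(m,P([[206,175],[516,175]]),166), "bar",onz(m,P([[62,245],[62,300],[210,243],[210,300]]),166))
```

```text
rim top -> +24 in x [[486.41 317.44 166.  ]]
(486, 315) [[368.0, 196.0], [291.0, 252.0], [448.0, 249.0]]
(488, 316) [[372.0, 203.0], [295.0, 258.0], [452.0, 255.0]]
(490, 317) [[376.0, 209.0], [299.0, 265.0], [455.0, 262.0]]
flange top -> +21 [[487.87 317.6  185.1 ]]
corners slide near side [[455.1  269.64 166.  ]
 [456.87 356.49 166.  ]] bar [[474.7  225.99 166.  ]
 [491.59 223.73 166.  ]
 [474.93 269.23 166.  ]
 [492.31 267.85 166.  ]]
```

```bash
python3 -m inch '[[[0.1,0,0.5],[0,0,0]],[[0.1,0,1],[0,0,0]],[[0.1,0,1.5],[0,0,0]],[[0.1,0,1.9],[0,0,0]],[[0.1,0,2.2],[0,0,0]],[[0.1,0,2.2],[0,0,0]],[[0.1,0,2.2],[0,0,0]]]'; python3 -m inch '[[[0,0,0.05],[0,0,0]],[[0,0,0.05],[0,0,0]]]'
```

```text
time: 12.85
tool_pos: [487.0, 316.3, 196.1]
eef_rot: [3.142, 0.0, 3.121]
force: [-0.3, -0.1, 0.6]
finger_gap: 33.1
gripper_force: 30.0
time: 13.05
tool_pos: [487.0, 316.3, 195.6]
eef_rot: [3.142, 0.0, 3.121]
force: [0.0, 0.5, -0.5]
finger_gap: 33.2
gripper_force: 30.0
```

```bash
python3 -m inch '[[[0,0,0],[0,0,0]],[[0,0,0],[0,0,0]],[[0,0,0],[0,0,0]],[[0,0,-1],[0,0,0]],[[0,0,-4],[0,0,0]],[[0,0,-8],[0,0,0]],[[0,-4,-12],[0,0,0]],[[0,-7,-12],[0,0,0]]]' -0.02; python3 -m inch '[[[0,0,0],[0,0,0]],[[0,0,0],[0,0,0]],[[0,0,0],[0,0,0]]]'
python3 -c "
from h import *
m=camera_model('wrist');im=grab_frame('wrist');np.save('w5.npy',im)
json.dump({k:np.array(v).tolist() for k,v in m.items()},open('w5.json','w'))
print((proj(m,[[487,316,158],[487,316,198],[485,246,166]])),status.state()['joints'])
c=cv2.resize(im[0:300,160:560],(800,600),interpolation=cv2.INTER_CUBIC)
go([484.5,243,260],-91.2)
save(c,'w5.png')"
```

```text
time: 13.85
tool_pos: [487.3, 246.8, 322.9]
eef_rot: [3.138, 0.01, 3.123]
force: [-0.4, 0.3, -0.0]
finger_gap: 46.5
gripper_force: 0.0
time: 14.15
tool_pos: [485.2, 246.7, 314.9]
eef_rot: [-3.142, -0.001, 3.122]
force: [-0.1, -0.4, -0.2]
finger_gap: 46.8
gripper_force: 0.0
[[344.89 201.76]
 [353.82 211.35]
 [279.57 202.89]] [ 0.37 -0.15  1.79  0.    1.51 -1.18]
shift cm [ 0.05 -0.38  5.46] turn [  0.05  -0.09 -89.92] | pos [485.18 246.86 314.64] rpy [-179.98   -0.09  178.88] F [-0.37 -0.08 -0.72] gap 46.68771525754147 t 14.2
```

View pics/w5.png

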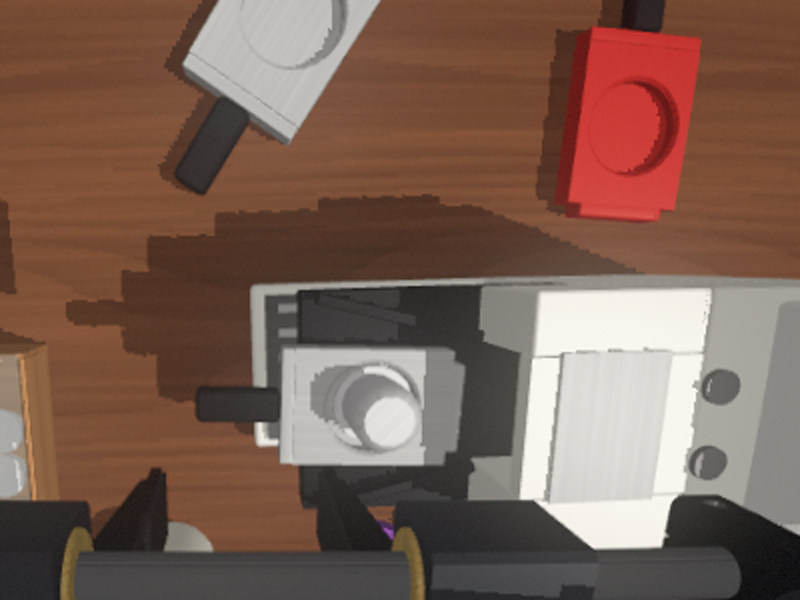

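The capsule stands upright inside the seat ring (ring columns 328–420, row 405). The grip bar runs from 196 to 280 at row 403. Next I turn 90° and go to the bar.

```bash
python3 -c "
from h import *
m=json.load(open('w5.json'));P=lambda p:np.array(p,float)*.5+[160,0]
print(onz(m,P([[196,386],[196,421],[280,386],[280,421],[282,347],[282,463]]),166))"
python3 -m inch '[[[0,-1.5,0],[0,0,8.5]],[[0,-1.5,0],[0,0,17]],[[0,-1.5,0],[0,0,25.5]],[[0,-1.5,0],[0,0,34]],[[0,-1.5,0],[0,0,42.5]],[[0,-1.5,0],[0,0,51]],[[0,-1.5,0],[0,0,59]],[[0,-1.5,0],[0,0,67]]]'; python3 -m inch '[[[0,0,0],[0,0,8.5]],[[0,0,0],[0,0,17]],[[0,0,0],[0,0,23]],[[0,0,0],[0,0,23]],[[0,0,0],[0,0,23]]]'
python3 -c "
from h import *
go([484.5,243,173],88.8)"
```

```text
[[474.05 223.92 166.  ]
 [492.76 223.18 166.  ]
 [474.91 267.35 166.  ]
 [493.63 267.28 166.  ]
 [454.71 268.44 166.  ]
 [516.89 268.28 166.  ]]
time: 15.0
tool_pos: [484.9, 232.1, 314.5]
eef_rot: [-3.14, -0.0, 1.947]
force: [-0.2, 0.4, -0.6]
finger_gap: 46.6
gripper_force: 0.0
time: 15.5
tool_pos: [485.0, 231.8, 314.8]
eef_rot: [-3.14, 0.0, 1.554]
force: [0.6, -1.2, -0.4]
finger_gap: 46.7
gripper_force: 0.0
shift cm [ 1.12 -0.05 14.18] turn [-0.07  0.02  0.22] | pos [484.99 231.83 314.85] rpy [-179.93    0.02   89.02] F [ 0.58 -1.19 -0.4 ] gap 46.668495565660145 t 15.5
```

```bash
python3 -m inch '[[[1.1,-0.1,5],[0,0,0]],[[1.1,-0.1,9.5],[0,0,0]],[[1.1,-0.1,12.5],[0,0,0]],[[1.1,-0.1,14.1],[0,0,0]],[[1.1,-0.1,14.1],[0,0,0]],[[1.1,-0.1,14.1],[0,0,0]],[[1.1,-0.1,14.1],[0,0,0]]]' ; python3 -m inch '[[[0,0,0],[0,0,0]],[[0,0,0],[0,0,0]],[[0,0,0],[0,0,0]],[[0,0,0],[0,0,0]],[[0,0,0],[0,0,0]],[[0,0,0],[0,0,0]]]' -0.75
```

```text
time: 16.2
tool_pos: [485.9, 242.9, 177.3]
eef_rot: [3.138, -0.002, 1.551]
force: [0.3, -0.3, 0.8]
finger_gap: 46.4
gripper_force: 0.0
time: 16.8
tool_pos: [484.7, 242.3, 174.9]
eef_rot: [3.141, -0.0, 1.551]
force: [0.2, -0.7, 1.5]
finger_gap: 17.9
gripper_force: 29.9
```

```bash
python3 -m inch '[[[0.5,0,0],[0,0,0]],[[1,0,0],[0,0,0]],[[1.5,0,0],[0,0,0]],[[2,0,0],[0,0,0]],[[2,0,0],[0,0,0]]]'; python3 -m inch '[[[0.4,0,0],[0,0,0]],[[0.8,0,0],[0,0,0]],[[1.2,0,0],[0,0,0]],[[1.6,0,0],[0,0,0]],[[2,0,0],[0,0,0]],[[2,0,0],[0,0,0]]]'
```

```text
time: 17.3
tool_pos: [485.0, 263.3, 174.8]
eef_rot: [3.141, -0.001, 1.551]
force: [-0.4, 0.3, 3.3]
finger_gap: 17.7
gripper_force: 29.9
time: 17.9
tool_pos: [485.4, 283.0, 174.8]
eef_rot: [3.141, -0.001, 1.551]
force: [0.5, -2.8, 5.4]
finger_gap: 17.8
gripper_force: 29.9
```

```bash
python3 -m inch '[[[0.5,0,0],[0,0,0]],[[1,0,0],[0,0,0]],[[1.5,0,0],[0,0,0]],[[2,0,0],[0,0,0]],[[2.5,0,0],[0,0,0]],[[3,0,0],[0,0,0]],[[3.5,0,0],[0,0,0]],[[3.5,0,0],[0,0,0]]]'; python3 -m inch '[[[0.2,0,0],[0,0,0]],[[0.4,0,0],[0,0,0]],[[0.6,0,0],[0,0,0]],[[0.6,0,0],[0,0,0]]]'
```

```text
time: 18.7
tool_pos: [485.9, 317.7, 174.8]
eef_rot: [-3.141, -0.0, 1.551]
force: [-1.0, -2.9, 5.8]
finger_gap: 17.6
gripper_force: 30.0
time: 19.1
tool_pos: [485.9, 323.0, 174.8]
eef_rot: [-3.141, 0.001, 1.551]
force: [-0.8, -5.8, 6.3]
finger_gap: 17.4
gripper_force: 30.0
```

```bash
python3 -m inch '[[[0.2,0,0],[0,0,0]],[[0.4,0,0],[0,0,0]],[[0.4,0,0],[0,0,0]]]'; python3 -m inch '[[[0.2,0,0],[0,0,0]],[[0.4,0,0],[0,0,0]],[[0.4,0,0],[0,0,0]]]'
```

```text
time: 19.4
tool_pos: [485.9, 326.9, 174.8]
eef_rot: [-3.141, 0.001, 1.551]
force: [-2.1, -5.7, 7.2]
finger_gap: 18.0
gripper_force: 30.0
time: 19.7
tool_pos: [486.0, 328.5, 174.8]
eef_rot: [-3.14, 0.007, 1.551]
force: [-3.2, -14.4, 10.4]
finger_gap: 17.8
gripper_force: 30.0
```

```bash
python3 -m inch '[[[0.2,0,0],[0,0,0]],[[0.4,0,0],[0,0,0]],[[0.4,0,0],[0,0,0]],[[0.4,0,0],[0,0,0]]]'
```

```text
time: 20.1
tool_pos: [486.2, 329.9, 174.6]
eef_rot: [-3.139, 0.013, 1.55]
force: [-2.5, -22.9, 11.5]
finger_gap: 17.6
gripper_force: 30.0
```

```bash
python3 -m inch '[[[-0.4,0,0],[0,0,0]],[[-0.5,0,0],[0,0,0]],[[-0.5,0,0],[0,0,0]],[[-0.5,0,-0.5],[0,0,0]],[[-0.5,0,-3],[0,0,0]],[[-2,0,-6],[0,0,0]],[[-6,0,-9],[0,0,0]],[[-8,0,-9],[0,0,0]]]' -0.2; python3 -m inch '[[[0,0,0],[0,0,0]],[[0,0,0],[0,0,0]],[[0,0,0],[0,0,0]],[[0,0,0],[0,0,0]]]' -1
python3 -c "
from h import *
m=camera_model('wrist');im=grab_frame('wrist')
json.dump({k:np.array(v).tolist() for k,v in m.items()},open('w6.json','w'))
go([486,290,169],88.8)
print(proj(m,[[487,400,166],[486,307,166],[486,352,166],[486,374,150]]))
save(cv2.resize(im,(800,600),interpolation=cv2.INTER_CUBIC),'w6.png')"
```

```text
time: 20.9
tool_pos: [486.7, 255.3, 270.6]
eef_rot: [3.133, -0.004, 1.551]
force: [0.0, 0.1, 0.4]
finger_gap: 38.0
gripper_force: 0.0
time: 21.3
tool_pos: [484.3, 256.1, 263.6]
eef_rot: [-3.14, 0.0, 1.552]
force: [0.5, 0.8, -0.1]
finger_gap: 11.3
gripper_force: 0.0
shift cm [3.4  0.11 9.47] turn [-0.08  0.02  0.1 ] | pos [484.38 256.01 263.7 ] rpy [-179.92    0.02   88.9 ] F [-1.16  0.07 -0.5 ] gap 7.336598177542619 t 21.35
[[280.49  36.62]
 [281.42 158.54]
 [280.38 101.81]
 [279.93  76.29]]
```

View pics/w6.png

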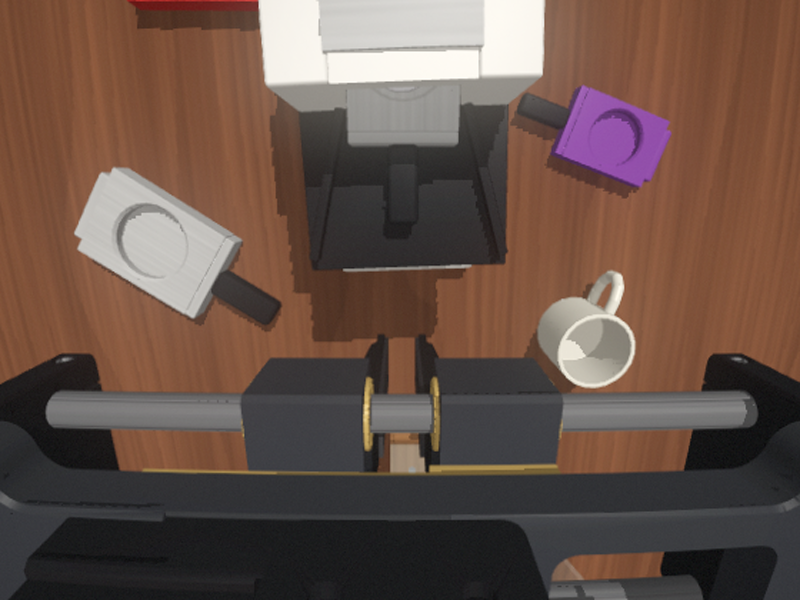

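The slide is in the bay, with its front edge at row 136–146 and the bar end at (401,224). A push on the bar's end face with closed fingers will confirm that it is home.

```bash
python3 -m inch '[[[1,0.15,4],[0,0,0]],[[2.7,0.15,7],[0,0,0]],[[2.7,0.15,8.9],[0,0,0]],[[2.7,0.15,8.9],[0,0,0]],[[2.7,0.15,8.9],[0,0,0]],[[3.2,0.15,8.9],[0,0,0]],[[3.6,0.15,8.9],[0,0,0]],[[3.9,0.15,8.9],[0,0,0]]]'; python3 -m inch '[[[0.2,0,0],[0,0,0]],[[0.4,0,0],[0,0,0]],[[0.4,0,0],[0,0,0]]]';  python3 -m inch '[[[0.2,0,0],[0,0,0]],[[0.4,0,0],[0,0,0]],[[0.4,0,0],[0,0,0]]]'
```

```text
time: 22.15
tool_pos: [487.6, 294.9, 176.8]
eef_rot: [3.14, -0.001, 1.55]
force: [-0.4, 0.0, 0.0]
finger_gap: 0.7
gripper_force: 0.0
time: 22.45
tool_pos: [487.5, 296.4, 176.5]
eef_rot: [3.141, 0.005, 1.551]
force: [-0.5, -9.1, 4.7]
finger_gap: 0.6
gripper_force: 4.1
time: 22.75
tool_pos: [487.7, 296.9, 176.5]
eef_rot: [-3.141, 0.013, 1.551]
force: [-2.5, -21.4, 8.9]
finger_gap: 0.3
gripper_force: 10.0
```

```bash
python3 -m inch '[[[0.2,0,0],[0,0,0]],[[0.4,0,0],[0,0,0]],[[0.6,0,0],[0,0,0]],[[0.6,0,0],[0,0,0]]]';  python3 -m inch '[[[-0.6,0,0],[0,0,0]],[[-1.2,0,0],[0,0,0]],[[-2.5,0,0],[0,0,0]],[[-2.5,0,0],[0,0,0]],[[-2.5,0,-4],[0,0,0]],[[-6,0,-8],[0,0,0]],[[-8,0,-9],[0,0,0]],[[-8,0,-9],[0,0,0]]]'
python3 -c "
from h import *
t=grab_frame('top');s=grab_frame('scene');w=grab_frame('wrist')
A=cv2.resize(t[150:240,170:370],(800,300) if 0 else (560,252));B=cv2.resize(s[110:320,160:400],(560,490) if 0 else (392,343));C=cv2.resize(w[40:240,150:400],(408,343) )
o=np.zeros((600,800,3),np.uint8);o[:252,:560]=A;o[255:598,:392]=B;o[255:598,392:]=C
save(o,'fin.png')"
```

```text
time: 23.15
tool_pos: [488.1, 297.5, 176.5]
eef_rot: [-3.14, 0.026, 1.551]
force: [-2.1, -37.7, 13.8]
finger_gap: 0.6
gripper_force: 18.9
time: 23.95
tool_pos: [487.0, 227.7, 269.1]
eef_rot: [3.136, -0.002, 1.549]
force: [-0.1, -0.4, -0.4]
finger_gap: 0.7
gripper_force: 0.0
```

View pics/fin.png

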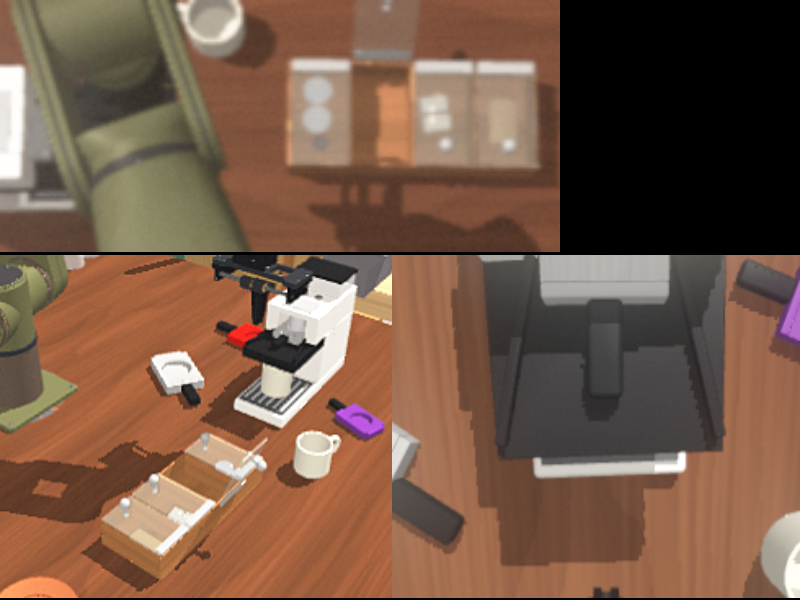

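Lid 2 leans open, the other lids are shut and the cups have not moved. The capsule stands upright in the bay mouth (290,330). The slide took 38 N against the stop with almost no movement, so it is home.

```bash
python3 -c "
from bench import workorder
print(workorder.hand_in())"
```

```text
the job is handed in; nothing more can be done
None
```

The capsule is upright in the slide, the slide is pushed home against its stop, only lid 2 is open, and the job was handed in at about 24 s of robot time; no verdict came back.

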